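Spring open the orange-tabbed glass-sample holder

ROBOT

A 7-joint arm with a two-finger parallel gripper is mounted at the origin on a cart in front of the work surface, level with it; the furniture and walls round the work are solid. World frame = base frame: x ahead of the robot, y to its left, z up, the work surface at z = 0. Lengths are in m, angles in rad, forces in N, time in s.
With the tool pointing down it reaches from about 0.4 to 0.875 m from the base axis. Payload 19.3 kg.
Tool frame: the origin (TCP) lies on the centre line of the jaws, within the pads' length; the fingertips stand 14 mm ahead of it and the grasp point (between the pads) lies 5 mm behind it; x points along the fingers, y is the direction in which the jaws open and shut, and the axes are right-handed (so a half turn about x gives the same grasp; the last joint's range is limited). The gripper opens to 85 mm and grips with 20 to 120 N. Pads are 22 mm wide; open, the fingers measure 114 mm over their backs; the gripper's body (76 mm by 85 mm) begins 54 mm behind the grasp point. The pads swing forward as they close: fully open they stand 13 mm farther back than shut.
Start: joints at [1.221, 0.521, -0.036, 1.599, 0.021, 1.021, -0.113], TCP at [0.173, -0.601, 0.245] pointing down, gripper open.
Joint ranges: [-2.91, 2.91], [-0.3, 2.13], [-1.5, 1.42], [0.17, 2.43], [-1.26, 4.41], [0.16, 1.93], [-2.52, 2.52]. Speed limits (rad/s): [1.89, 1.89, 2.39, 2.39, 3.01, 3.01, 3.01].

INTERFACE

Orientations are given as [roll, pitch, yaw] about the fixed x, y, z axes, in that order (R = Rz(yaw) Ry(pitch) Rx(roll)).
In Python, from workcell import monitor, optics, bot gives the robot as it stands.
- The arm moves only by the tool arm_command, never from a script. Its arguments are lists of equal length, an entry for each row: "delta_pos": the shift along the tool's x, y, z as a fraction of full scale, a list of three; "rotation": the turn, a rotation vector about the tool's x, y, z as a fraction of full scale, a list of three. In form: {"delta_pos": [[dx, dy, dz], ...], "rotation": [[wx, wy, wz], ...]}. A call has 1 to 10 rows; each row shifts and turns the pose as measured when the row begins, along the tool's axes as they then stand; what a row does not reach is not made up. Full scale, the value 1, is 30 mm for a shift and 6 degrees for a turn. A row lasts 1/10 s, in which the tool goes at most 50 mm and 8.59 degrees, less where a joint would pass 70% of its speed; a pose out of reach is approached as far as the arm can. A call with a number of a shift or a turn outside -1 to 1 is refused whole. A call with a gripper value outside its range is refused whole. "gripper" is the closure, from -1 (fully open) to 1 (shut), so that 0 is half open, set as the call begins (left out, the last holds). The fingers move at their own pace and stop on an object; "grip_force" is the grip in N (left out, the last holds). Time passes only in rows, so rows that do not move let the fingers close. It gives the time, the measured TCP pose, the force and the opening at its end, in the units of the state.
- monitor.observe(): the state, without advancing time (a new reading comes with each control period).
- optics.grab_frame(name): name is "scene" or "top" or "wrist"; returns the picture (480x640x3 uint8, red, green, blue); there is no depth.
- optics.camera_params(name): a dict with "fx", "fy", "cx", "cy" (pixels), "origin" and "rotation" of the camera in the world. Camera axes: x right, y down, z forward; pixel columns grow to the right and rows downward; lengths in m; the calibration is good to about 2 mm. The wrist camera is an equidistant fisheye: a pixel r from the principal point sees the ray r / f radians off the axis. A picture is of the moment at which its call begins: read the wrist's pose just before it. camera_params takes no time and is no camera call; for the wrist camera it gives the pose at the moment of the call.
- bot.job_done(): hands the job in, once; it reports no verdict.
The state is a dict: "clock": time; "qpos": joint angles; "qd": joint speeds; "joint_efforts": joint torques, N m; "position": TCP position; "tool_rot": TCP orientation; "force": force on the tool from outside, world axes, zero at the start; "moment": the same for the moment, N m; "grip_width": finger opening in m.
Only numpy, scipy, OpenCV 4.12 (cv2) and the standard library are available. Lean on these libraries where they do the work, as an engineer would, in place of code of your own. Each camera call takes 0.05 s, during which the arm holds its last target. There are 200 camera calls.

TASK

Open the glass-sample holder that has the orange release tab: press the tab down with a fingertip so that the sprung lid lifts by itself, then gently push the lid back until it stands fully open against its stop and stays there. Only touch and push: grip and lift nothing, and leave the glass strip lying in its well. Keep the blue-tabbed holder shut, leave everything else on the light table where it stands, and finish clear of everything.

Things in the scene. Friction and masses are not known exactly. Their poses are not given: they have to be found in the camera images.
- holder_orange: glass-sample holder with the orange release tab (the holder to open): grey case 94 (x) x 190 (y) x 42 mm with a black-framed clear lid on top, fixed to the table, turned up to 0.35 rad. Origin: centre of its underside on the table; x points from the tab to the hinge, y along its width, z up. A glass strip lies in the well, 20 mm up, under the lid.
- orange_tab_press (a point): the place to press on the orange tab, on its top face: at holder x = -80 mm, y = 0, z = 32 mm when at rest. The pad is 34 mm wide (y), and reaches 13 mm in front of this point (-x) and about 24 mm behind it, up to a hook of its own that stands to z = 51 mm over the lid's lip. Free space below the pad. It moves with the tab.
- orange_tab (a joint): tab rocker angle (rad): 0 at rest, grows as the pad is pressed down, 0.3 at its stop (press point about 8 mm down). Sprung: about 1.5 N starts it, the catch lets go near 0.15 rad (about 3 N, 4 mm), the stop is reached at about 4.5 N; it springs back when released.
- orange_lid_hinge (a point): the middle of the lid's hinge axis, on the holder at x = 42, y = 0, z = 42 mm. The axis runs along the holder's y. It does not move with the lid.
- orange_lid (a joint): lid angle (rad): 0 shut and latched, lid level; once the catch lets go two spring legs at the hinge lift it to about 0.7 and hold it there; it turns on freely (under 1 N at the edge) to its stop at 1.92, leaning back past upright, where it stays by its weight. Left short of upright it falls back to 0.7.
- orange_lid_edge (a point): tip of the lip in the middle of the lid's front edge, 90.5 mm from the hinge axis, 4 mm thick and 24 mm wide; the rest of the lid is a plate 6 mm thick, 186 mm wide, reaching 85 mm from the hinge. It moves with the lid; shut: holder x = -48.5, z = 44 mm.
- sample_orange: clear glass strip 60 x 146 x 4 mm, lying loose in the well (66 x 152 mm) of the orange holder. Origin: centre of its underside. Leave it there.
- holder_blue: glass-sample holder with the blue release tab (the other holder, which stays shut): grey case 94 (x) x 190 (y) x 42 mm with a black-framed clear lid on top, fixed to the table, turned up to 0.35 rad. Origin: centre of its underside on the table; x points from the tab to the hinge, y along its width, z up. A glass strip lies in the well, 20 mm up, under the lid.
- blue_tab_press (a point): the place to press on the blue tab, on its top face: at holder x = -80 mm, y = 0, z = 32 mm when at rest. The pad is 34 mm wide (y), and reaches 13 mm in front of this point (-x) and about 24 mm behind it, up to a hook of its own that stands to z = 51 mm over the lid's lip. Free space below the pad. It moves with the tab.
- blue_tab (a joint): tab rocker angle (rad): 0 at rest, grows as the pad is pressed down, 0.3 at its stop (press point about 8 mm down). Sprung: about 1.5 N starts it, the catch lets go near 0.15 rad (about 3 N, 4 mm), the stop is reached at about 4.5 N; it springs back when released.
- blue_lid_hinge (a point): the middle of the lid's hinge axis, on the holder at x = 42, y = 0, z = 42 mm. The axis runs along the holder's y. It does not move with the lid.
- blue_lid (a joint): lid angle (rad): 0 shut and latched, lid level; once the catch lets go two spring legs at the hinge lift it to about 0.7 and hold it there; it turns on freely (under 1 N at the edge) to its stop at 1.92, leaning back past upright, where it stays by its weight. Left short of upright it falls back to 0.7.
- blue_lid_edge (a point): tip of the lip in the middle of the lid's front edge, 90.5 mm from the hinge axis, 4 mm thick and 24 mm wide; the rest of the lid is a plate 6 mm thick, 186 mm wide, reaching 85 mm from the hinge. It moves with the lid; shut: holder x = -48.5, z = 44 mm.
- sample_blue: clear glass strip 60 x 146 x 4 mm, lying loose in the well (66 x 152 mm) of the blue holder. Origin: centre of its underside. Leave it there.
- dropper_red: dropper bottle with a red cap, 27 mm across, 86 mm tall, standing loose behind the holders; origin under its centre. Leave it alone.
- pot_green: green knurled pot, 25 mm across, 34 mm tall, standing loose between the holders towards the robot; origin under its centre. Leave it alone.
- tape: roll of blue tape lying flat, 77 mm across, 24 mm tall, loose at the left; origin under its centre. Leave it alone.
- cup: small white mixing cup with dark blue inside, 49 mm across, 31 mm tall, loose at the right; origin under its centre. Leave it alone.

How it is judged:
On the way, in this order (a step that is already met when the one before it is completed fails the run):
1. the orange tab is pressed down by the fingers (value of joint orange_tab above 0.08 rad and contact force between the fingers and orange_tab above 0.3 N).
2. the orange holder's lid has sprung up (value of joint orange_lid above 0.45 rad), for 0.1 s.
3. the lid is pushed to its stop (value of joint orange_lid above 1.75 rad), for 0.1 s.
At the end, for the whole second after the job is handed in: The orange holder's lid stands still at 1.75 rad or more (stop 1.92), its tab is released (under 0.06 rad), the blue holder's lid is shut (under 0.08 rad), and both glass strips lie in their wells (under 30 mm up, within 20 mm of where they began) (value of joint orange_lid above 1.75 rad and velocity of joint orange_lid between -0.1 and 0.1 rad/s and value of joint orange_tab below 0.06 rad and value of joint blue_lid below 0.08 rad and z of sample_orange in the frame of holder_orange below 0.03 m and distance of each of sample_orange, sample_blue from where it was at the start of the episode below 0.02 m and z of sample_blue in the frame of holder_blue below 0.03 m); the robot touches nothing.
It fails at once if the blue holder's tab is pressed (over 0.08 rad) or its lid comes open (over 0.08 rad) (value of joint any of blue_tab, blue_lid above 0.08 rad).
It fails at once if a glass strip is lifted or shifted in its well (over 20 mm, or 30 mm up) (not (z of sample_orange in the frame of holder_orange below 0.03 m and distance of sample_orange from where it was at the start of the episode below 0.02 m) or not (z of sample_blue in the frame of holder_blue below 0.03 m and distance of sample_blue from where it was at the start of the episode below 0.02 m)).
It fails at once if the dropper bottle, green pot, tape roll or mixing cup is lifted, carried or knocked (moved over 25 mm) (distance of any of dropper_red, pot_green, tape, cup from where it was at the start of the episode above 0.025 m).
It fails at once if the tab or the lid is gripped or forced (over 35 N) (contact force between the fingers and orange_tab above 35 N or contact force between the fingers and orange_lid above 35 N).
It also fails if it takes over 38 s, if anything falls off the work surface, if the arm or the gripper's body presses on something with over 40 N, if the wrist force passes 120 N, or if a joint passes its speed limit or range.

## Working session

There is one attempt and no reset: what is moved stays moved. The work goes in short steps, Python scripts to look and compute and a tool call to move; the robot and the scene stay as the last step left them, time stands still between calls to the robot, and variables do not carry over. Pictures are saved under pics/ and viewed, about 8 in all and at most 12, crops included, and the job is handed in when it is done.

Besides the shell and the picture viewer there is one more tool, called after "Request:" as name(argument=value, ...) on one line, values as JSON. arm_command: Moves the arm, as the interface text tells. Its arguments: {"type":"object","properties":{"delta_pos":{"type":"array","items":{"type":"array","items":{"type":"number"}}},"rotation":{"type":"array","items":{"type":"array","items":{"type":"number"}}},"gripper":{"type":"number"},"grip_force":{"type":"number"}},"required":["delta_pos","rotation"]}

```bash
mkdir -p pics; python3 - <<'E'
from workcell import monitor, optics, bot
import cv2, numpy as np
print(monitor.observe())
a=[]
for n in ["top","scene"]:
    im=optics.grab_frame(n); cv2.imwrite(f"pics/{n}0.png",im[:,:,::-1]); print(n,optics.camera_params(n))
E
```

```text
{'clock': 0.0, 'qpos': array([ 1.22077644,  0.52200236, -0.0363283 ,  1.59998049,  0.02115661,
        1.02111456, -0.11281315]), 'qd': array([-0.00280292, -0.00026353, -0.00095948,  0.0018102 ,  0.00084438,
       -0.00153878, -0.00065625]), 'joint_efforts': array([ 1.02640694e-03, -9.27103329e+01,  1.98087864e+00, -3.69942105e+01,
        1.80199445e-02,  7.98843219e-03, -1.12868117e-04]), 'position': array([ 0.17250465, -0.60039428,  0.24474282]), 'tool_rot': array([-1.53257838,  1.56967441,  1.88878863]), 'force': array([ 0.01958866, -0.06969782, -0.91933137]), 'moment': array([ 0.02670697, -0.01272893,  0.01136414]), 'grip_width': 0.08590404022916015}
top {'fx': 616.3442346004396, 'fy': 616.3442346004396, 'cx': 325.34378139507845, 'cy': 236.8023690701739, 'origin': array([ 0.46496899, -0.01135392,  1.47390909]), 'rotation': array([-3.06437065, -0.01126171, -1.56074792])}
scene {'fx': 606.6460397147722, 'fy': 606.6460397147722, 'cx': 314.6659499816698, 'cy': 244.04511951203702, 'origin': array([-0.03994016,  0.77425292,  1.01163144]), 'rotation': array([-2.31439976,  0.01735994, -2.47099851])}
```

View pics/top0.png

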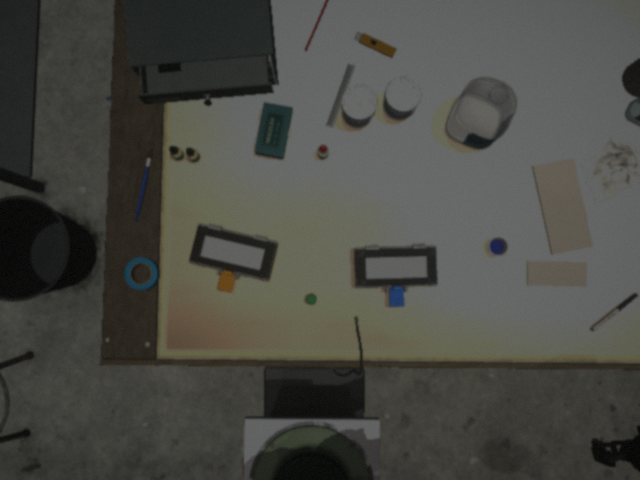

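View pics/scene0.png

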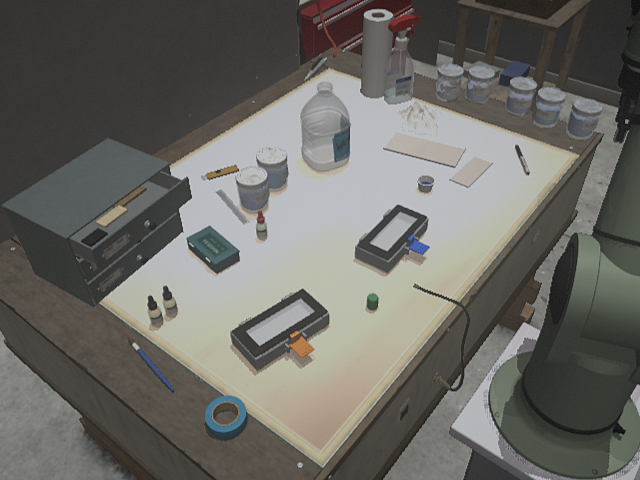

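The top view shows the orange holder at about (234,252) with its tab at (227,282). The blue holder is at (396,267), the pot at (311,299), the tape at (141,273) and the dropper at (323,151). The scene view shows the orange tab at (301,344).

```bash
cat > h.py <<'E'
from workcell import monitor, optics, bot
import cv2, numpy as np
from scipy.spatial.transform import Rotation as R
def ray(n,px,P=None):
    P=P or optics.camera_params(n); r=R.from_euler('xyz',P['rotation'])
    return np.array(P['origin']), r.apply([(px[0]-P['cx'])/P['fx'],(px[1]-P['cy'])/P['fy'],1])
def plane(n,px,z):
    o,d=ray(n,px); return o+d*(z-o[2])/d[2]
def tri(p1,p2):
    o1,d1=ray('top',p1); o2,d2=ray('scene',p2)
    s=np.linalg.lstsq(np.c_[d1,-d2],o2-o1,rcond=None)[0]
    a,b=o1+d1*s[0],o2+d2*s[1]; return (a+b)/2,np.linalg.norm(a-b)
E
python3 - <<'E'
from h import *
np.set_printoptions(precision=4,suppress=True)
M={}
for n,boxes in dict(top=[(160,200,300,310)],scene=[(210,270,350,380)]).items():
    im=cv2.imread(f"pics/{n}0.png"); hsv=cv2.cvtColor(im,cv2.COLOR_BGR2HSV)
    x0,y0,x1,y1=boxes[0]; w=np.zeros(im.shape[:2],np.uint8); w[y0:y1,x0:x1]=255
    org=cv2.inRange(hsv,(5,170,90),(18,255,255))&w
    org=cv2.morphologyEx(org,cv2.MORPH_OPEN,np.ones((3,3)))
    c=max(cv2.findContours(org,0,2)[0],key=cv2.contourArea)
    print(n,'tab',cv2.boundingRect(c),cv2.minAreaRect(c),cv2.boxPoints(cv2.minAreaRect(c)).tolist())
    m=cv2.moments(c); M[n]=(m['m10']/m['m00'],m['m01']/m['m00'])
    dk=cv2.inRange(hsv,(0,0,0),(180,255,70))&w
    c=max(cv2.findContours(dk,0,2)[0],key=cv2.contourArea)
    print(n,'lid',cv2.minAreaRect(c))
    if n=='top':
        B=cv2.boxPoints(cv2.minAreaRect(c)); print(np.array([plane('top',p,.045) for p in B]), plane('top',cv2.minAreaRect(c)[0],.045))
print(M,tri(M['top'],M['scene']),plane('top',M['top'],.032))
for k,p,z in [('pot',(311,299),.034),('tape',(141,273),.024),('drop',(323,151),.086),('blue',(396,267),.045),('bluetab',(397,296),.032)]: print(k,plane('top',p,z))
a=cv2.imread('pics/top0.png')[205:305,170:290]; b=cv2.imread('pics/scene0.png')[275:375,220:340]
cv2.imwrite('pics/c1.png',cv2.resize(np.hstack([a,b]),None,fx=3.3,fy=5 and 3.3,interpolation=2))
E
```

```text
top tab (219, 272, 15, 19) ((225.91177368164062, 281.14703369140625), (12.690433502197266, 17.46290397644043), 12.528807640075684) [[217.8235321044922, 288.2940979003906], [221.6117706298828, 271.2470397949219], [234.00001525878906, 273.9999694824219], [230.21177673339844, 291.0470275878906]]
top lid ((232.72125244140625, 253.818603515625), (82.83647155761719, 45.98286437988281), 14.620874404907227)
[[0.5054 0.2931 0.045 ]
 [0.609  0.269  0.045 ]
 [0.5623 0.0821 0.045 ]
 [0.4591 0.1072 0.045 ]] [0.5338 0.1878 0.045 ]Traceback (most recent call last):
  File "<stdin>", line 9, in <module>
ValueError: max() iterable argument is empty
```

```bash
python3 - <<'E'
from h import *
np.set_printoptions(precision=4,suppress=True)
M={}
for n,(x0,y0,x1,y1) in dict(top=(160,200,300,310),scene=(210,270,350,380)).items():
    im=cv2.imread(f"pics/{n}0.png"); hsv=cv2.cvtColor(im,cv2.COLOR_BGR2HSV)
    if n=='scene': print('px',hsv[344,301],hsv[346,305])
    w=np.zeros(im.shape[:2],np.uint8); w[y0:y1,x0:x1]=255
    org=cv2.inRange(hsv,(3,140,80),(20,255,255))&w
    c=max(cv2.findContours(org,0,2)[0],key=cv2.contourArea)
    print(n,'tab',cv2.boundingRect(c),cv2.minAreaRect(c)); m=cv2.moments(c); M[n]=(m['m10']/m['m00'],m['m01']/m['m00'])
print(M,tri(M['top'],M['scene']),plane('top',M['top'],.032))
for k,p,z in [('pot',(311,299),.034),('tape',(141,273),.024),('drop',(323,151),.086),('blue',(396,267),.045),('bluetab',(397,296),.032)]: print(k,plane('top',p,z))
a=cv2.imread('pics/top0.png')[205:305,170:290]; b=cv2.imread('pics/scene0.png')[275:375,220:340]
cv2.imwrite('pics/c1.png',cv2.resize(np.hstack([a,b]),None,fx=3.3,fy=3.3,interpolation=2))
E
```

```text
top tab (218, 271, 17, 21) ((226.08827209472656, 280.6470642089844), (14.067066192626953, 19.645383834838867), 14.03624439239502)
px [ 14 150 180] [ 13 151 181]
scene tab (290, 337, 24, 20) ((301.2500305175781, 346.7500305175781), (19.79899024963379, 14.849242210388184), 45.0)
{'top': (225.9781536293164, 281.04157857646226), 'scene': (301.4595397178916, 346.77357089829246)} (array([0.4699, 0.204 , 0.0274]), np.float64(0.0023468500319707188)) [0.4708 0.204  0.032 ]
pot [0.4312 0.0054 0.034 ]
tape [0.4876 0.4042 0.024 ]
drop [ 0.7689 -0.0186  0.086 ]
blue [ 0.5072 -0.1909  0.045 ]
bluetab [ 0.4401 -0.195   0.032 ]
```

View pics/c1.png

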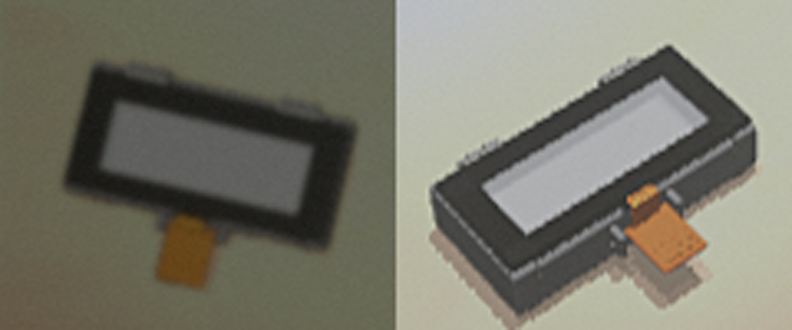

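The crop shows the lid corners. In the top half they are at TL(97,65), TR(355,122), BR(328,250) and BL(65,188). In the scene half they are at (432,188), (668,46), (757,128) and (512,275). I'll triangulate these.

```bash
python3 - <<'E'
from h import *
np.set_printoptions(precision=4,suppress=True)
t=np.array([(97,65),(355,122),(328,250),(65,188)])/3.3+[170,205]
s=(np.array([(432,188),(668,46),(757,128),(512,275)])-[396,0])/3.3+[220,275]
P=[]
for a,b in zip(t,s):
    p,e=tri(a,b); P.append(p); print(p,e,plane('top',a,.045),plane('scene',b,.045))
P=np.array(P); print('ctr',P.mean(0))
Q=np.array([plane('top',a,.045) for a in t])
Q2=np.array([plane('scene',a,.045) for a in s])
for q in (P,Q,Q2):
    v=q[0]-q[1]+q[3]-q[2]; print(q.mean(0),'yaw',np.arctan2(-v[0],v[1]),np.linalg.norm(v)/2, np.linalg.norm(q[0]-q[3]))
# tab pts: front corners and pad
# expected tab
E
```

```text
[0.6019 0.2684 0.0379] 0.0011929815692867983 [0.6007 0.2666 0.045 ] [0.5977 0.2724 0.045 ]
[0.5629 0.0849 0.0369] 0.0002028712129636739 [0.5625 0.0845 0.045 ] [0.5578 0.0906 0.045 ]
[0.4732 0.1032 0.0339] 0.0016397306354876905 [0.4724 0.1019 0.045 ] [0.4681 0.1113 0.045 ]
[0.5149 0.2883 0.0411] 0.002285293888251865 [0.5139 0.2867 0.045 ] [0.5137 0.2908 0.045 ]
ctr [0.5382 0.1862 0.0375]
[0.5382 0.1862 0.0375] yaw -0.21563323127462156 0.1886516662580916 0.08922445011125467
[0.5374 0.1849 0.045 ] yaw -0.21392001592105747 0.18777697525304524 0.08911345261266194
[0.5343 0.1913 0.045 ] yaw -0.2323092465051852 0.18566988305753537 0.0859856965318465
```

```bash
cat >> h.py <<'E'
np.set_printoptions(precision=3,suppress=True)
YAW=-0.216; O=np.array([.5365,.187,0]); H=R.from_euler('z',YAW)
def goal(x,z,tilt=0,y=0,ty=None):
    "tip centre at holder x,y,z; tool x tilted forward by tilt; returns TCP pos, rotation"
    tx=np.array([np.sin(tilt),0,-np.cos(tilt)]); s=monitor.observe(); cur=R.from_euler('xyz',s['tool_rot'])
    best=None
    for sg in (1,-1):
        yv=np.array([0,sg,0.]); r=H*R.from_matrix(np.c_[tx,yv,np.cross(tx,yv)])
        a=(cur.inv()*r).magnitude()
        if best is None or a<best[0]: best=(a,r)
    r=best[1]; return O+H.apply([x,y,z])-.014*r.apply([1,0,0]), r
def plan(p,r):
    s=monitor.observe(); cur=R.from_euler('xyz',s['tool_rot'])
    rv=(cur.inv()*r).as_rotvec(degrees=True)/6; d=cur.inv().apply(p-s['position'])/.03; d2=r.inv().apply(p-s['position'])/.03
    tip=H.inv().apply(s['position']+.014*cur.apply([1,0,0])-O)*1000
    print('t',s['clock'],'pos',s['position'],'tip in holder mm',tip,'F',s['force'],'grip',s['grip_width'])
    print('axes',cur.as_matrix().tolist()); print('shift(now-axes)',d,'shift(goal-axes)',d2,'rot',rv)
E
python3 - <<'E'
from h import *
_,r=goal(-82,.1)
plan(np.array([.5,-.25,.2]),r)
p,r=goal(-.082,.09); print(p); plan(p,r)
E
```

```text
t 0.1 pos [ 0.172 -0.6    0.245] tip in holder mm [-186.783 -847.151  230.804] F [-0.631 -0.022 -0.475] grip 0.08535353479676659
axes [[-0.0003000284795883681, 0.27613860256373235, -0.9611177774638553], [0.0009243907666903473, -0.9611173335002097, -0.27613876357215317], [-0.9999995277421996, -0.0009712978925794924, 3.3102597739429265e-05]]
shift(now-axes) [  1.501  -8.211 -13.718] shift(goal-axes) [  1.493 -13.75   -8.159] rot [4.734 0.003 0.009]
[0.456 0.205 0.104]
t 0.1 pos [ 0.172 -0.6    0.245] tip in holder mm [-186.783 -847.151  230.804] F [-0.631 -0.022 -0.475] grip 0.08535353479676659
axes [[-0.0003000284795883681, 0.27613860256373235, -0.9611177774638553], [0.0009243907666903473, -0.9611173335002097, -0.27613876357215317], [-0.9999995277421996, -0.0009712978925794924, 3.3102597739429265e-05]]
shift(now-axes) [  4.715 -23.173 -16.506] shift(goal-axes) [  4.693 -28.239  -3.493] rot [4.734 0.003 0.009]
```

Request:
arm_command(delta_pos=[[0.1,-0.3,-0.9],[0.1,-0.6,-1],[0.1,-0.6,-1],[0.1,-0.6,-1],[0.1,-0.6,-1],[0.1,-0.6,-1],[0.1,-0.7,-1],[0.1,-0.7,-1],[0.1,-0.8,-0.9],[0.1,-0.8,-0.8]], rotation=[[0,0,0],[0,0,0],[0,0,0],[0,0,0],[0,0,0],[0,0,0],[0,0,0],[0,0,0],[0,0,0],[0,0,0]], gripper=1, grip_force=20)

```text
clock: 1.1
position: [0.4012, -0.3325, 0.2109]
tool_rot: [-0.881, 1.566, 2.532]
force: [0.5, -0.6, 0.3]
grip_width: 0.0002
```

```bash
python3 -c "
from h import *
p,r=goal(-.082,.12); plan(p,r)"
```

```text
t 1.1 pos [ 0.401 -0.332  0.211] tip in holder mm [ -20.854 -536.352  196.902] F [ 0.533 -0.592  0.301] grip 0.00022157197558611783
axes [[-0.004150270957975818, 0.2681209954690108, -0.9633763060402109], [0.002896803762723943, -0.9633773373736586, -0.2681337620718439], [-0.9999871918074429, -0.0039035398738359317, 0.003221583076334026]]
shift(now-axes) [  2.608 -16.742  -6.58 ] shift(goal-axes) [  2.563 -17.879   2.04 ] rot [4.655 0.039 0.029]
```

Request:
arm_command(delta_pos=[[0,-0.9,-0.6],[0,-0.9,-0.6],[0,-0.9,-0.5],[0,-1,-0.4],[0,-1,-0.2],[0,-1,-0.1],[0,-1,0.1],[0,-1,0.1],[0,-1,0.1],[0,-1,0.1]], rotation=[[0.5,0,0],[0.5,0,0],[0.5,0,0],[0.5,0,0],[0.5,0,0],[0.5,0,0],[0.5,0,0],[0.5,0,0],[0.4,0,0],[0.3,0,0]])

```text
clock: 2.1
position: [0.4541, -0.0165, 0.2098]
tool_rot: [-0.324, 1.562, 2.579]
force: [0.4, -0.5, -0.1]
grip_width: -0.0002
```

```bash
python3 -c "
from h import *
p,r=goal(-.082,.09); plan(p,r)"
```

```text
t 2.1 pos [ 0.454 -0.017  0.21 ] tip in holder mm [ -37.015 -216.446  195.849] F [ 0.423 -0.502 -0.1  ] grip -0.00018284997733369337
axes [[-0.007204040809650424, -0.23623389848278667, -0.9716695153207376], [0.004539162889301701, -0.9716924446072082, 0.23620581934730528], [-0.9999637482410436, -0.002708929842554761, 0.00807241617056742]]
shift(now-axes) [ 3.561 -7.171  1.636] shift(goal-axes) [ 3.528 -7.216  1.503] rot [-0.215  0.077  0.027]
```

Request:
arm_command(delta_pos=[[0,-0.9,0.2],[0,-0.9,0.2],[0,-0.9,0.2],[0.4,-0.9,0.2],[0.5,-0.9,0.2],[0.6,-0.9,0.2],[0.7,-0.9,0.2],[0.7,-0.7,0.2],[0.5,-0.3,0],[0.2,0,0]], rotation=[[0,0,0],[0,0,0],[0,0.1,0],[-0.1,0,0],[-0.1,0,0],[0,0,0],[0,0,0],[0,0,0],[0,0,0],[0,0,0]])

```text
clock: 3.1
position: [0.4561, 0.2217, 0.0985]
tool_rot: [-2.228, 1.565, 0.7]
force: [0.0, -0.6, 0.5]
grip_width: -0.0004
```

```bash
python3 -c "
from h import *
p,r=goal(-.082,.045); plan(p,r)
a=optics.grab_frame('scene')[230:380,200:360,::-1]
P=optics.camera_params('wrist'); print(P)
w=optics.grab_frame('wrist')[:,:,::-1]; cv2.imwrite('pics/w1.png',w)
cv2.imwrite('pics/c2.png',np.hstack([cv2.resize(a,(427,400),interpolation=2),cv2.resize(w,(373,280)).copy() if 0 else cv2.copyMakeBorder(cv2.resize(w,(373,280)),0,120,0,0,0)]))"
```

```text
t 3.1 pos [0.456 0.222 0.099] tip in holder mm [-85.908  16.759  84.507] F [ 0.023 -0.602  0.517] grip -0.00042874917284959805
axes [[0.004296718537877621, -0.21145127979079562, -0.9773790945608776], [0.0036211646591094437, -0.9773784184088615, 0.21146705274132854], [-0.9999842125635374, -0.004447865041440249, -0.003433820067396941]]
shift(now-axes) [ 1.315  0.563 -0.126] shift(goal-axes) [ 1.317  0.557 -0.132] rot [ 0.028 -0.033  0.043]
{'fx': 371.64829954431775, 'fy': 371.64829954431775, 'cx': 319.60613840212244, 'cy': 243.6214829043755, 'origin': array([0.532, 0.204, 0.225]), 'rotation': array([ 2.84 ,  0.004, -1.785])}
```

View pics/c2.png

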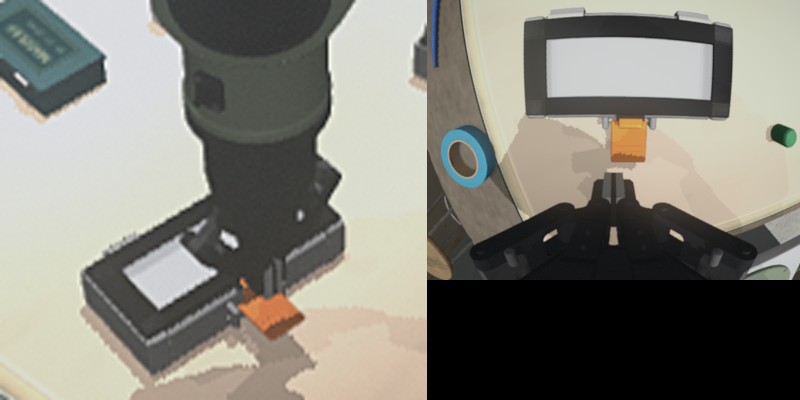

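The scene crop shows the closed fingers above and just behind the pad. The wrist view shows the orange tab at about crop (629,140), a little right of the fingers. I'll refine the tab position from the wrist picture.

```bash
python3 - <<'E'
from h import *
P={'fx':371.648,'cx':319.606,'cy':243.62,'origin':np.array([.532,.204,.225]),'rotation':None}
P=optics.camera_params('wrist')  # arm has not moved since
def wray(px):
    v=np.array([px[0]-P['cx'],px[1]-P['cy']]); r=np.hypot(*v); th=r/P['fx']
    return R.from_euler('xyz',P['rotation']).apply([*(v/r*np.sin(th)),np.cos(th)])
def wp(px,z): d=wray(px); return P['origin']+d*(z-P['origin'][2])/d[2]
im=cv2.imread('pics/w1.png'); hsv=cv2.cvtColor(im,cv2.COLOR_BGR2HSV)
m=cv2.inRange(hsv,(3,140,80),(22,255,255)); m=cv2.morphologyEx(m,cv2.MORPH_OPEN,np.ones((5,5)))
c=max(cv2.findContours(m,0,2)[0],key=cv2.contourArea); x,y,w,h=cv2.boundingRect(c); print(x,y,w,h)
for q in [(x,y+h),(x+w,y+h),(x+w/2,y+h)]: 
    for z in (.028,.032): print(q,z,H.inv().apply(wp(q,z)-O)*1000)
k=640/373
lc=[(584-0,17),(0,0)]
for q in [(527,18),(731,26),(727,119),(528,114)]:
    p=wp(((q[0]-427)*k,q[1]*k),.045); print('lid',p,H.inv().apply(p-O)*1000)
E
```

```text
316 203 61 74
(316, 277) 0.028 [-89.242  17.847  28.   ]
(316, 277) 0.032 [-87.593  17.789  32.   ]
(377, 277) 0.028 [-89.339 -17.565  28.   ]
(377, 277) 0.032 [-87.688 -16.909  32.   ]
(346.5, 277) 0.028 [-89.243   0.243  28.   ]
(346.5, 277) 0.032 [-87.594   0.54   32.   ]
lid [0.604 0.265 0.045] [48.924 90.714 45.   ]
lid [0.562 0.088 0.045] [ 46.486 -91.018  45.   ]
lid [0.477 0.107 0.045] [-41.143 -90.603  45.   ]
lid [0.519 0.285 0.045] [-37.725  91.94   45.   ]
```

```bash
sed -i 's/O=np.array(\[.5365,.187,0\])/O=np.array([.5404,.1862,0])/' h.py; grep -n "O=np" h.py
```

```text
14:YAW=-0.216; O=np.array([.5404,.1862,0]); H=R.from_euler('z',YAW)
```

Request:
arm_command(delta_pos=[[0.2,0.3,-0.1],[0.3,0.2,-0.1],[0.3,0.1,-0.1],[0.2,0,0],[0,0,0]], rotation=[[0,0,0],[0,0,0],[0,0,0],[0,0,0],[0,0,0]])

```text
clock: 3.7
position: [0.4632, 0.1956, 0.0688]
tool_rot: [-2.491, 1.563, 0.431]
force: [-0.5, 1.1, 1.2]
grip_width: -0.0001
```

```bash
python3 -c "
from h import *
p,r=goal(-.083,.038); plan(p,r)"
```

```text
t 3.7 pos [0.463 0.196 0.069] tip in holder mm [-77.344  -7.337  54.751] F [-0.534  1.119  1.181] grip -0.00014170702986572605
axes [[0.006750182600489346, -0.21801904388090393, -0.975921170761305], [0.003101140265255306, -0.9759341482866453, 0.21804339278472806], [-0.9999724086013148, -0.004498301154490111, -0.005911626071416404]]
shift(now-axes) [ 0.558 -0.243  0.19 ] shift(goal-axes) [ 0.558 -0.247  0.186] rot [-0.036 -0.057  0.043]
```

Request:
arm_command(delta_pos=[[0.1,-0.2,0.15],[0.2,-0.1,0.1],[0.2,0,0],[0,0,0]], rotation=[[0,0,0],[0,0,0],[0,0,0],[0,0,0]])

```text
clock: 4.1
position: [0.4573, 0.2079, 0.0527]
tool_rot: [-2.432, 1.563, 0.491]
force: [0.4, -0.2, -0.4]
grip_width: 0.0002
```

```bash
python3 -c "
from h import *
p,r=goal(-.083,.030); plan(p,r)"
```

```text
t 4.1 pos [0.457 0.208 0.053] tip in holder mm [-85.704   3.446  38.682] F [ 0.44  -0.209 -0.357] grip 0.00015386365490814317
axes [[0.0070148266985259125, -0.21711471201229288, -0.9761208910960819], [0.0037495122222470922, -0.9761323353939612, 0.2171442031379761], [-0.9999683661818932, -0.005183206165157897, -0.006033324901296232]]
shift(now-axes) [ 0.289  0.114 -0.092] shift(goal-axes) [ 0.289  0.112 -0.093] rot [-0.027 -0.058  0.049]
```

Now press, slowly.

Request:
arm_command(delta_pos=[[0.1,0.08,-0.08],[0.1,0,0],[0.1,0,0],[0,0,0]], rotation=[[0,0,0],[0,0,0],[0,0,0],[0,0,0]])

```text
clock: 4.5
position: [0.4592, 0.2052, 0.0431]
tool_rot: [-2.398, 1.563, 0.526]
force: [-1.6, 0.6, 4.4]
grip_width: -0.0001
```

Request:
arm_command(delta_pos=[[0.1,0,0],[0.05,0,0],[0,0,0]], rotation=[[0,0,0],[0,0,0],[0,0,0]])

```text
clock: 4.8
position: [0.4588, 0.2054, 0.0392]
tool_rot: [-2.356, 1.563, 0.567]
force: [-4.2, -0.4, 12.8]
grip_width: -0.0003
```

```bash
python3 -c "
from h import *
p,r=goal(-.12,.06); plan(p,r)
a=optics.grab_frame('scene')[200:380,190:370,::-1]
w=optics.grab_frame('wrist')[:,:,::-1]
cv2.imwrite('pics/c3.png',np.hstack([cv2.resize(a,(400,400),interpolation=2),cv2.copyMakeBorder(cv2.resize(w,(400,300)),0,100,0,0,0)]))"
```

```text
t 4.8 pos [0.459 0.205 0.039] tip in holder mm [-83.693   1.312  25.226] F [-4.201 -0.361 12.751] grip -0.0002586640034023058
axes [[0.00648981467811682, -0.21640282918110942, -0.976282591173199], [0.00413218572177336, -0.9762890121089545, 0.21643172104957903], [-0.9999704032353182, -0.005438782743739434, -0.005441718079975347]]
shift(now-axes) [-1.166  0.037  1.201] shift(goal-axes) [-1.159  0.041  1.208] rot [-0.02  -0.052  0.052]
```

View pics/c3.png

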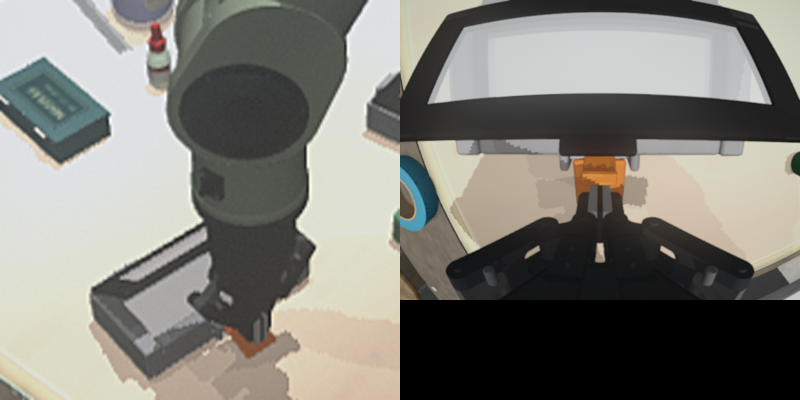

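Both views show the lid sprung up, with its frame raised and the well uncovered. I'll back off and rise.

Request:
arm_command(delta_pos=[[-0.3,0,0.1],[-0.3,0,0.4],[-0.3,0,0.4],[-0.2,0,0.3],[-0.1,0,0],[0,0,0]], rotation=[[0,0,0],[0,0,0],[0,0,0],[0,0,0],[0,0,0],[0,0,0]])

```text
clock: 5.5
position: [0.4202, 0.2138, 0.0787]
tool_rot: [-2.358, 1.561, 0.566]
force: [-0.1, 0.0, -0.7]
grip_width: -0.0
```

```bash
python3 -c "
from h import *
p,r=goal(-.09,.085,.35); plan(p,r)"
```

```text
t 5.5 pos [0.42  0.214 0.079] tip in holder mm [-123.21     1.317   64.744] F [-0.066  0.014 -0.683] grip -3.707096837547823e-05
axes [[0.007931885458726601, -0.21599620145380158, -0.9763619852035402], [0.005036006891101175, -0.9763716897646472, 0.2160392604614264], [-0.9999558609397027, -0.006630564354262278, -0.006656710049383489]]
shift(now-axes) [-0.641  0.035 -0.954] shift(goal-axes) [-0.282  0.041 -1.114] rot [-0.028  3.279  0.06 ]
```

Request:
arm_command(delta_pos=[[-0.1,0,-0.1],[-0.1,0,-0.1],[-0.1,0,-0.1],[-0.1,0,-0.1],[-0.1,0,-0.1],[-0.05,0,0],[0,0,0]], rotation=[[0,0.6,0],[0,0.6,0],[0,0.6,0],[0,0.6,0],[0,0.6,0],[0,0.3,0],[0,0,0]])

```text
clock: 6.2
position: [0.438, 0.2139, 0.1084]
tool_rot: [3.121, 1.217, -0.245]
force: [-0.3, -0.2, 0.8]
grip_width: -0.0001
```

```bash
python3 -c "
from h import *
p,r=goal(-.045,.085,.35); plan(p,r)
p,r=goal(.04,.1,.35); plan(p,r)"
```

```text
t 6.2 pos [0.438 0.214 0.108] tip in holder mm [-101.098    4.958   95.241] F [-0.346 -0.178  0.762] grip -0.00011722275440743147
axes [[0.33633612691579057, -0.22373094531345133, -0.9147800139052199], [-0.084079711125015, -0.9746247902034719, 0.20745389969333478], [-0.9379811362220559, 0.007140198175654949, -0.3466127603848322]]
shift(now-axes) [ 0.97   0.149 -1.639] shift(goal-axes) [ 0.962  0.17  -1.641] rot [-0.063 -0.038 -0.096]
t 6.2 pos [0.438 0.214 0.108] tip in holder mm [-101.098    4.958   95.241] F [-0.346 -0.178  0.762] grip -0.00011722275440743147
axes [[0.33633612691579057, -0.22373094531345133, -0.9147800139052199], [-0.084079711125015, -0.9746247902034719, 0.20745389969333478], [-0.9379811362220559, 0.007140198175654949, -0.3466127603848322]]
shift(now-axes) [ 1.483  0.126 -4.47 ] shift(goal-axes) [ 1.464  0.17  -4.474] rot [-0.063 -0.038 -0.096]
```

Request:
arm_command(delta_pos=[[0.2,0.1,-0.3],[0.2,0.05,-0.3],[0.2,0,-0.4],[0.2,0,-0.4],[0.1,0,-0.2]], rotation=[[0,0,0],[0,0,0],[0,0,0],[0,0,0],[0,0,0]])

```text
clock: 6.7
position: [0.4921, 0.1977, 0.0989]
tool_rot: [3.119, 1.222, -0.245]
force: [-0.6, 0.7, -0.1]
grip_width: -0.0
```

```bash
python3 -c "
from h import *
p,r=goal(.03,.1,.35); plan(p,r)"
```

```text
t 6.7 pos [0.492 0.198 0.099] tip in holder mm [-44.829   0.758  85.758] F [-0.646  0.668 -0.092] grip -4.935165066394479e-05
axes [[0.33152705075756295, -0.22159097384351276, -0.917053572550195], [-0.08280038805985626, -0.9751089689396322, 0.20568566899671115], [-0.9398052512904626, 0.007742028453257749, -0.3416228192646087]]
shift(now-axes) [ 0.406  0.015 -2.506] shift(goal-axes) [ 0.409  0.03  -2.505] rot [-0.042  0.013 -0.094]
```

Request:
arm_command(delta_pos=[[0.04,0,-0.2],[0.04,0,-0.25],[0.04,0,-0.25],[0.04,0,-0.25],[0.04,0,-0.25],[0.04,0,-0.25],[0.04,0,-0.25]], rotation=[[0,0,0],[0,0,0],[0,0,0],[0,0,0],[0,0,0],[0,0,0],[0,0,0]])

```text
clock: 7.4
position: [0.545, 0.1852, 0.1088]
tool_rot: [3.119, 1.224, -0.245]
force: [-0.2, 0.3, 0.1]
grip_width: -0.0002
```

```bash
python3 -c "
from h import *
p,r=goal(.05,.1,.35); plan(p,r)
a=optics.grab_frame('scene')[170:370,190:390,::-1]
w=optics.grab_frame('wrist')[:,:,::-1]
cv2.imwrite('pics/c4.png',np.hstack([cv2.resize(a,(400,400),interpolation=2),cv2.copyMakeBorder(cv2.resize(w,(400,300)),0,100,0,0,0)]))"
```

```text
t 7.4 pos [0.545 0.185 0.109] tip in holder mm [ 9.477 -0.12  95.605] F [-0.185  0.35   0.06 ] grip -0.000162302301388935
axes [[0.32987338389934073, -0.2220907850404432, -0.9175288735483577], [-0.08248321288925578, -0.9749962726980607, 0.20634628132426985], [-0.9404148394119821, 0.007612583333445999, -0.3399440812673865]]
shift(now-axes) [ 0.321 -0.009 -1.319] shift(goal-axes) [ 0.326  0.001 -1.318] rot [-0.047  0.03  -0.094]
```

View pics/c4.png

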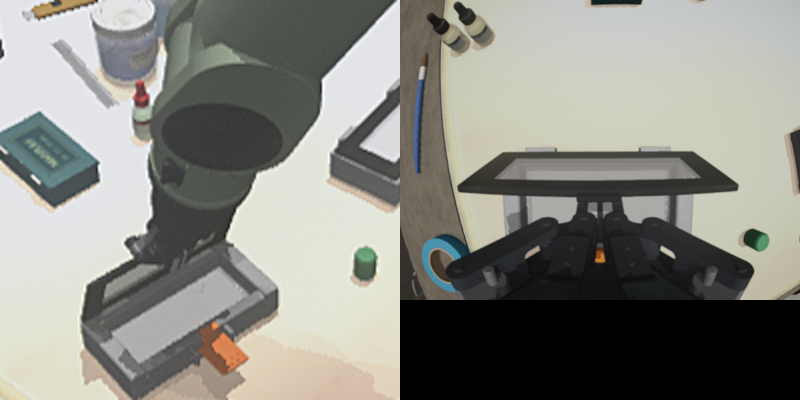

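The lid is riding ahead of the fingers at roughly 65–70°. Tab and glass look normal. I'll push on.

Request:
arm_command(delta_pos=[[0.06,0,-0.2],[0.06,0,-0.2],[0.06,0,-0.2],[0.06,0,-0.2],[0.06,0,-0.15],[0.05,0,-0.1],[0,0,0]], rotation=[[0,0,0],[0,0,0],[0,0,0],[0,0,0],[0,0,0],[0,0,0],[0,0,0]])

```text
clock: 8.2
position: [0.5804, 0.1769, 0.1095]
tool_rot: [3.119, 1.224, -0.246]
force: [-0.5, -0.9, 0.7]
grip_width: -0.0001
```

```bash
python3 -c "
from h import *
p,r=goal(.055,.1,.35); plan(p,r)
a=optics.grab_frame('scene')[170:370,190:390,::-1]
w=optics.grab_frame('wrist')[:,:,::-1]
cv2.imwrite('pics/c5.png',np.hstack([cv2.resize(a,(400,400),interpolation=2),cv2.copyMakeBorder(cv2.resize(w,(400,300)),0,100,0,0,0)]))"
```

```text
t 8.2 pos [0.58  0.177 0.11 ] tip in holder mm [45.777 -0.658 96.345] F [-0.51  -0.935  0.671] grip -9.559591998650085e-05
axes [[0.3300183791530825, -0.22275767130541446, -0.9173150436440914], [-0.08271111526442028, -0.9748444737840304, 0.2069713104380722], [-0.9403439481556141, 0.00756781390667112, -0.34014112859192136]]
shift(now-axes) [-0.01  -0.019 -0.329] shift(goal-axes) [-0.009 -0.017 -0.329] rot [-0.053  0.028 -0.096]
```

View pics/c5.png

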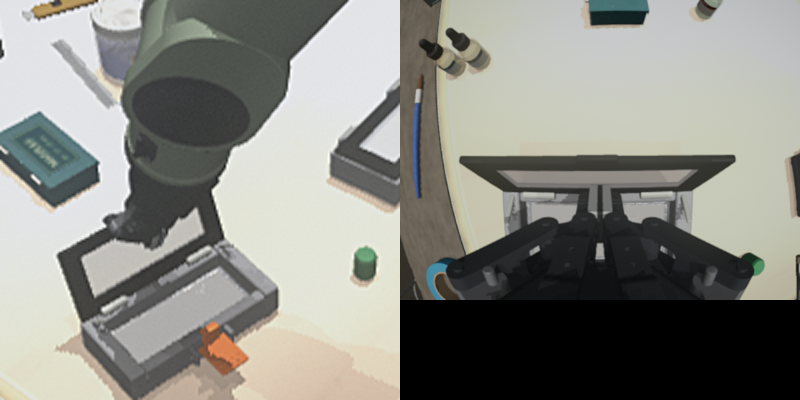

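The lid is past upright and at or near its stop. I'll nudge a little more and watch the force.

Request:
arm_command(delta_pos=[[0,0,-0.15],[0,0,-0.15],[0,0,0]], rotation=[[0,0,0],[0,0,0],[0,0,0]])

```text
clock: 8.6
position: [0.588, 0.1755, 0.1126]
tool_rot: [3.117, 1.225, -0.246]
force: [-1.0, 0.9, 0.8]
grip_width: 0.0002
```

Request:
arm_command(delta_pos=[[-0.2,0,0.4],[-0.4,0,0.6],[-0.5,0,0.7],[-0.5,0,0.7],[-0.5,0,0.6],[-0.5,0,0.4],[-0.5,0,0.2],[-0.3,0,0],[0,0,0]], rotation=[[0,0,0],[0,0,0],[0,0,0],[0,0,0],[0,0,0],[0,0,0],[0,0,0],[0,0,0],[0,0,0]])

```text
clock: 9.5
position: [0.4431, 0.2072, 0.1734]
tool_rot: [3.125, 1.228, -0.239]
force: [1.0, -0.6, -0.6]
grip_width: 0.0
```

```bash
python3 -c "
from h import *
p,r=goal(-.09,.2,.35); plan(p,r)
a=optics.grab_frame('scene')[170:370,190:390,::-1]
w=optics.grab_frame('wrist')[:,:,::-1]
cv2.imwrite('pics/c6.png',np.hstack([cv2.resize(a,(400,400),interpolation=2),cv2.copyMakeBorder(cv2.resize(w,(400,300)),0,100,0,0,0)]))
print(monitor.observe()['qd'])"
```

```text
t 9.5 pos [0.443 0.207 0.173] tip in holder mm [-94.864  -0.477 160.185] F [ 0.997 -0.554 -0.57 ] grip 1.0505734102066376e-05
axes [[0.32643787345218084, -0.2214504797358382, -0.9189113122607562], [-0.07955843616148268, -0.9751554315456195, 0.20674220556677725], [-0.9418645178641973, 0.005618661036529263, -0.3359459192140892]]
shift(now-axes) [-1.196 -0.006 -0.595] shift(goal-axes) [-1.191 -0.012 -0.604] rot [-0.047  0.071 -0.074]
[ 0.026  0.016 -0.01  -0.01  -0.001 -0.003  0.001]
```

View pics/c6.png

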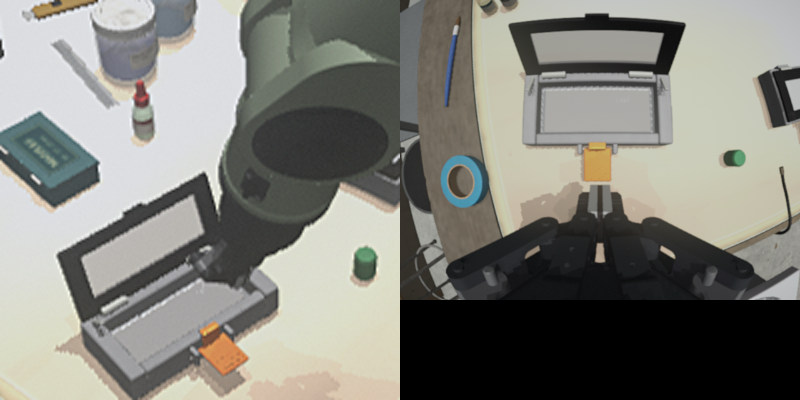

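The lid stands open, the tab is back up and the glass is in its well. I'll check the lid angle by casting rays to the lip, in the scene crop at (133,210) and the wrist crop at (598,15). I'll also compare the top view for movement of the other things.

```bash
python3 - <<'E'
from h import *
def hit(o,d):
    o=H.inv().apply(o-O); d=H.inv().apply(d); q=(o-d*o[1]/d[1])*1000; print(q,'lid angle',np.arctan2(q[2]-42,42-q[0]),np.hypot(q[2]-42,42-q[0]))
hit(*ray('scene',(256.5,275)))
P=optics.camera_params('wrist'); v=np.array([316.8-P['cx'],24-P['cy']]); r=np.hypot(*v); th=r/P['fx']
d=R.from_euler('xyz',P['rotation']).apply([*(v/r*np.sin(th)),np.cos(th)])
o=H.inv().apply(P['origin']-O); dd=H.inv().apply(d)
for z in (.120,.127,.132): print('wrist',z,(o+dd*(z-o[2])/dd[2])*1000)
b=cv2.imread('pics/top0.png').astype(int); n=optics.grab_frame('top')[:,:,::-1].astype(int)
D=abs(b-n).sum(2)>60
for k,(x,y) in dict(pot=(311,299),tape=(141,273),drop=(323,151),cup=(498,246),blue=(396,267),bluetab=(397,296)).items(): print(k,D[y-10:y+11,x-10:x+11].mean())
print(monitor.observe()['force'],monitor.observe()['clock'])
E
```

```text
[ 73.273   0.    119.418] lid angle 1.954697545530811 83.4961140273422
wrist 0.12 [ 75.687  -0.554 120.   ]
wrist 0.127 [ 70.598  -0.527 127.   ]
wrist 0.132 [ 66.963  -0.507 132.   ]
pot 0.0
tape 0.0
drop 0.0
cup 0.0
blue 0.0
bluetab 0.0
[-0.26   0.79   0.416] 9.65
```

Both views put the lid at about 1.92 rad, and none of the other objects have moved. Handing in.

```bash
python3 -c "
from workcell import bot
print(bot.job_done())"
```

```text
the job is handed in; nothing more can be done
None
```

The orange holder is open and the job is handed in at about 9.7 s. I pressed the tab with the closed fingertips, with about 13 N on the wrist sensor at the end of the press. The lid sprang up, I pushed it slowly past upright, and then drew the arm back clear.

**Lid angle:** the scene camera put it at about 1.95 rad, against a stop of 1.92. The wrist camera agreed within a few mm. In the scene view the lip came out 83 mm from the hinge instead of 90.5 mm, so the lid angle is rough, but it is well above the 1.75 needed.

**Final picture:** the tab was back up and the glass was in its well.

**Other objects:** comparing top views from start and finish showed no change at the blue holder and tab, pot, tape, dropper or cup.

**Position error:** my first estimate of the holder from the fixed cameras was about 4 mm off along its x. I corrected it from the wrist picture before pressing.

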